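# Screw the adjusting ring onto the coffee grinder

## Task

Put the black adjusting ring over the threaded stud of the coffee grinder and screw it on clockwise until it meets the spring collar and turning it clearly gets harder; then give it about a tenth of a turn more, so that it stays snug on the collar, and let go. Do not overtighten it or force it down on the thread, and leave everything else on the worktop where it stands.

Things in the scene. Friction and masses are not known exactly. Their poses are not given: they have to be found in the camera images.
- ring: loose black knurled ring, 48 mm across, 26 mm tall, bore 30 mm right through, 0.1 to 0.16 kg; lies flat on the worktop at first. Origin: its centre (mid height), z along the axis. Two steel pins 3.5 mm thick stand into the bore at half height along its +x and -x (white dots mark them on top), 19 mm apart tip to tip. Same either way up and after half a turn. Grip it across its outside from above.
- grinder: coffee grinder, grey with a wooden band, fixed to the worktop; foot 92 mm across, body 68 mm. Origin: centre of the foot, on the worktop, z up; the stud, thread and collar are on its z axis. The pins of the ring, set down at any yaw, come to rest on the thread with the ring's centre 107 to 116 mm above the worktop; from there about 0.2 to 1.1 clockwise turns bring it to the collar.
- collar: sprung rubber-faced brass collar on the stud, 38 mm across. Origin: centre of its top face, at rest 87 to 91 mm above the worktop, different each time. It does not turn; it yields 3.5 mm at most: 4 N to start, then 7 N per mm: 15 N after a tenth of a turn (snug: 7 to 24 N). Torque to screw the ring on: about 0.012 N m per N, 0.15 to 0.2 N m when right (true only in slow or small steps).
- thread_end (a point): on the axis at the thread's upper end, 112 mm up. Two-start right-hand thread, 26 mm over its crests, 16 mm lead, its two upper ends at the grinder's +x and -x: clockwise from above lowers the ring 2.5 mm per rad. About 1 mm axial and sideways play. Before the pins are under the thread (up to half a turn) the ring lifts off. It holds by friction when let go and turns freely until the collar.
- stud_tip (a point): tapered top end of the steel stud, on its axis, 124 mm above the worktop; the bare core is 16 mm thick above the thread
- housing_top (a point): on the axis, at the flat top of the grinder's housing (62 mm across there), 75 mm above the worktop
- green_mug: bystander: green mug, 92 mm wide, 100 mm tall; origin under its centre
- flat_tin: bystander: flat round tin, 86 mm across, 40 mm tall; origin under its centre
- timer: bystander: red and white egg timer, 67 mm across, 56 mm tall; origin under its centre
- teaspoon: bystander: steel teaspoon, 137 mm long; origin under its centre
- jar: bystander: jar with a red lid, 60 mm across, 86 mm tall; origin under its centre
Things that resemble listed ones, but are neither listed nor needed, are in the scene too. There is more than one size of the ring; the job needs the largest.

How it is judged (in metres and radians):
On the way, in this order (a step that is already met when the one before it is completed fails the run):
1. the ring sits over the stud, upright, its pins down on the thread (horizontal distance between ring and stud_tip below 0.004 m and height (world z) of ring below 0.117 m and angle between the z axis of ring and the z axis of grinder, either way round below 0.15 rad), for 0.1 s.
2. the ring bears on the spring collar with more than 7 N (contact force between ring and collar above 7 N), for 0.1 s.
At the end, for the whole second after the job is handed in: the ring is screwed onto the stud, level within 0.12 rad and within 4 mm of its axis, centre below 106 mm, at rest and released, and stays pressed on the spring collar with 7 to 24 N (contact force between ring and collar above 7 N and horizontal distance between ring and stud_tip below 0.004 m and height (world z) of ring below 0.106 m and angle between the z axis of ring and the z axis of grinder, either way round below 0.12 rad and linear speed of ring below 0.01 m/s); the robot touches nothing.
It fails at once if the ring is overtightened: more than 24 N on the spring collar (contact force between ring and collar above 24 N).
It fails at once if the ring, still above the collar (centre over 104.5 mm), is forced against the grinder with more than 30 N (contact force between ring and grinder above 30 N and height (world z) of ring above 0.1045 m).
It fails at once if the mug, tin, timer, teaspoon or jar is moved by more than 20 mm (distance of any of green_mug, flat_tin, timer, teaspoon, jar from where it was at the start of the episode above 0.02 m).
It also fails if it takes over 72 s, if anything falls off the work surface, if the arm or the gripper's body presses on something with over 40 N, if the wrist force passes 120 N, or if a joint passes its speed limit or range.

## Robot

A 6-joint arm with a two-finger parallel gripper is mounted at the origin on a cart in front of the work surface, level with it; the furniture and walls round the work are solid. World frame = base frame: x ahead of the robot, y to its left, z up, the work surface at z = 0. Lengths are in m, angles in degrees, forces in N, time in s.
With the tool pointing down it reaches from about 0.4 to 0.825 m from the base axis. Payload 7 kg.
Tool frame: the origin (TCP) lies on the centre line of the jaws, within the pads' length; the fingertips stand 14 mm ahead of it and the grasp point (between the pads) lies 5 mm behind it; z points along the fingers, y is the line along which they close (so a half turn about z gives the same grasp; the last joint's range is limited). The gripper opens to 88 mm and grips with 3 to 60 N. Pads are 19 mm wide; open, the fingers measure 130 mm over their backs; the gripper's body (78 mm by 193 mm) begins 47 mm behind the grasp point.
Start: joints at [89.33, 20.546, 0.682, 0, -70.136, -16.507], TCP at [0.199, 0.645, 0.241] pointing down, gripper open.
Joint ranges: [-176.03, 176.03], [-82.01, 121.73], [-58.28, 71.71], [-173.87, 95.51], [-174.79, -0.11], [-173.66, 173.66]. Speed limits (degrees/s): [136.94, 136.94, 172.46, 180, 180, 180].

## Interface

Orientations are given as [roll, pitch, yaw] about the fixed x, y, z axes, in that order (R = Rz(yaw) Ry(pitch) Rx(roll)).
In Python, from plant import r gives the robot as it stands.
- The arm moves only by the tool send_rows, never from a script. Its argument "steps" is a list of rows, each an object with "dp": the shift along the tool's x, y, z in mm, a list of three; "roll": the turn about the tool's z in rad; "jaw": the opening in per cent of the stroke, from 0 (shut) to 100 (fully open). In form: [{"dp": [tx, ty, tz], "roll": roll, "jaw": jaw}, ...]. A call has 1 to 5 rows; each row is the pose to reach, as a shift and turn from the pose commanded when the call began, along the tool's axes at that moment; what a row does not reach only later rows make up. A row lasts 1/8 s, in which the tool goes at most 62.5 mm and 10.7 degrees, less where a joint would pass 70% of its speed; a pose out of reach is approached as far as the arm can. A call with a gripper value outside its range is refused whole. The fingers move at their own pace and stop on an object; "newtons" is the grip in N (left out, the last holds). Time passes only in rows, so rows that repeat a pose let the fingers close. It gives the time, the measured TCP pose, the force, the opening and the grip force at its end, in the units of the state.
- r.get_state(): the state, without advancing time (a new reading comes with each control period).
- r.capture(name): name is "side" or "top"; returns a dict with "image" (400x640x3 uint8, blue, green, red), "K" (3x3 intrinsics, pixels), "rvec" (rotation vector, rad) and "tvec" (3), from world to camera coordinates, as OpenCV has them. Camera axes: x right, y down, z forward; pixel columns grow to the right and rows downward; lengths in m; the calibration is good to about 2 mm. A picture is of the moment at which its call begins. There is no depth.
- r.close_job(): hands the job in; it is judged then, once.
The state is a dict: "time_s": time; "joints": joint angles; "qd": joint speeds; "joint_torque": joint torques, N m; "tcp_pos": TCP position; "eef_rot": TCP orientation; "contact_force": force on the tool from outside, world axes, zero at the start; "moment": the same for the moment, N m; "gripper_width": finger opening in m; "gripper_force": force on a finger pad.
Only numpy, scipy, OpenCV 4.12 (cv2) and the standard library are available. Lean on these libraries where they do the work, as an engineer would, in place of code of your own. Each camera call takes 0.05 s, during which the arm holds its last target. There are 200 camera calls.

## Working session

There is one attempt and no reset: what is moved stays moved. The work goes in short steps, Python scripts to look and compute and a tool call to move; the robot and the scene stay as the last step left them, time stands still between calls to the robot, and variables do not carry over. Pictures are saved under pics/ and viewed, at most 10 in all, crops included, and the job is handed in when it is done.

Besides the shell and the picture viewer there is one more tool, called in YAML: its name, and indented under it one key for each argument. send_rows: Moves the arm, as the interface text tells. Its arguments: {"type":"object","properties":{"steps":{"type":"array","items":{"type":"object","properties":{"dp":{"type":"array","items":{"type":"number"}},"roll":{"type":"number"},"jaw":{"type":"number"}}}},"newtons":{"type":"number"}},"required":["steps"]}

```bash
mkdir -p pics; ls; cat > h.py <<'E'
import numpy as np, cv2
from plant import r
def cap(n,f=None):
    c=r.capture(n)
    if f: cv2.imwrite('pics/'+f,c['image'])
    return c
def ray(c,uv):
    R,_=cv2.Rodrigues(np.array(c['rvec'],float)); t=np.array(c['tvec'],float).ravel()
    d=R.T@np.linalg.inv(np.array(c['K']))@np.array([uv[0],uv[1],1.]); return -R.T@t,d
def onz(c,uv,z):
    o,d=ray(c,uv); return o+d*(z-o[2])/d[2]
def proj(c,p):
    return cv2.projectPoints(np.array(p,float).reshape(-1,1,3),np.array(c['rvec'],float),np.array(c['tvec'],float),np.array(c['K'],float),None)[0].reshape(-1,2)
E
python3 - <<'E'
from h import *
a=cap('top','t0.png');b=cap('side','s0.png')
for c in(a,b):print(ray(c,(320,200)),np.array(c['K'])[0,0])
print(r.get_state())
E
```

```text
pics
(array([ 0.30224708, -0.09706269,  1.36215206]), array([ 0.22284345, -0.01806053, -0.97481009])) 463.9876959778989
(array([0.09165969, 0.36172426, 0.78069741]), array([ 0.49589714, -0.48957487, -0.71730282])) 383.5974503868903
{'time_s': 0.1, 'joints': array([ 8.93282490e+01,  2.05871731e+01,  6.40640090e-01, -1.87364650e-02,
       -7.01353366e+01, -1.65064859e+01]), 'qd': array([-0.01956794, -0.06680723,  0.01209383,  0.03275566,  0.06831016,
        0.00782892]), 'joint_torque': array([-2.36485401e-03, -5.84164917e+01,  2.93753242e+01,  7.01558724e+00,
        1.01794774e-02, -6.20389278e-05]), 'tcp_pos': array([0.19925781, 0.64449777, 0.23972728]), 'eef_rot': array([ 1.79916499e+02, -6.37474666e-03, -1.71846114e+01]), 'contact_force': array([0.49680602, 0.40384153, 0.21218785]), 'moment': array([-0.02078969,  0.05356539,  0.02075655]), 'gripper_force': 0.0, 'gripper_width': 0.08761277536151756}
```

View pics/t0.png

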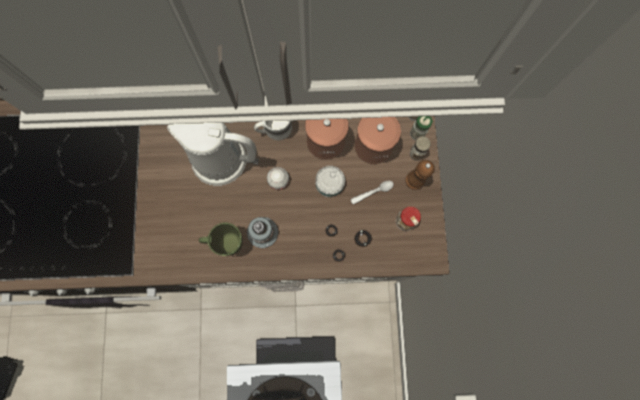

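View pics/s0.png

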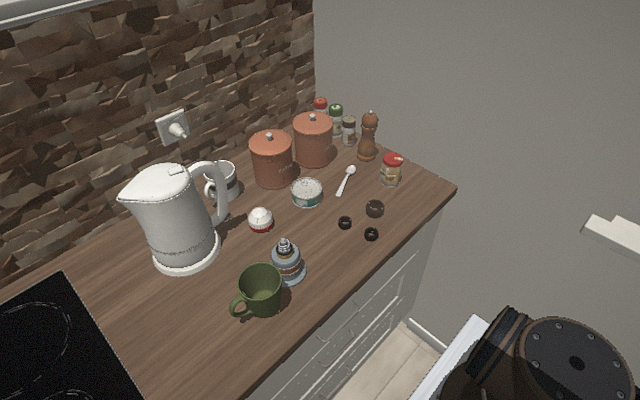

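```bash
python3 - <<'E'
from h import *
a=cap('top');b=cap('side')
A=a['image'];B=b['image']
def crop(I,u,v,h=25):return cv2.resize(I[v-h:v+h,u-h:u+h],(390,390),interpolation=cv2.INTER_CUBIC)[:295*2]
def cr(I,u,v,w=33,h=25):return cv2.resize(I[v-h:v+h,u-w:u+w],(396,300),interpolation=cv2.INTER_CUBIC)
m=np.vstack([np.hstack([cr(A,363,238),cr(A,262,231)]),np.hstack([cr(B,375,209),cr(B,286,260)])])
cv2.imwrite('pics/c1.png',m)
for c,u in((a,(363,238)),(b,(375,209))):print(onz(c,u,.013))
print(onz(a,(262,231),.06))
E
```

```text
[ 0.49177036 -0.2435325   0.013     ]
[ 0.49048259 -0.24154612  0.013     ]
[0.5159037  0.04682102 0.06      ]
```

View pics/c1.png

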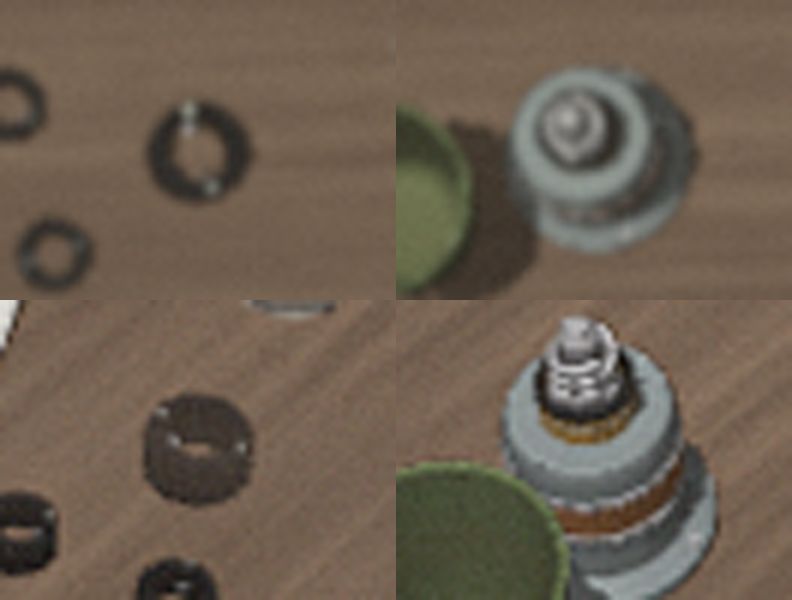

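```bash
python3 - <<'E'
from h import *
a=cap('top');b=cap('side')
f=lambda x,y,u0,v0,:((x+.5)/6-.5+u0,(y+.5)/6-.5+v0)
def tri(ua,ub):
    o,d=ray(a,ua);p,e=ray(b,ub)
    d/=np.linalg.norm(d);e/=np.linalg.norm(e)
    s=np.linalg.lstsq(np.c_[d,-e],p-o,rcond=None)[0]
    return (o+d*s[0]+p+e*s[1])/2, np.linalg.norm(o+d*s[0]-p-e*s[1])
ta=f(175,120,229,206);tb=f(180,22,253,235)
print('tip',tri(ta,tb),onz(a,ta,.124),onz(b,tb,.124))
print('house',onz(a,f(581-396,127,229,206),.075))
# ring masks
for c,(u,v) in((a,(363,238)),(b,(375,209))):
    g=c['image'][v-25:v+25,u-14:u+14].max(axis=2)
    m=cv2.morphologyEx((g<75).astype('uint8'),cv2.MORPH_CLOSE,np.ones((3,3)))
    cs=max(cv2.findContours(m,cv2.RETR_EXTERNAL,cv2.CHAIN_APPROX_NONE)[0],key=cv2.contourArea)
    h=cv2.convexHull(cs); M=cv2.moments(h); q=(M['m10']/M['m00']+u-14,M['m01']/M['m00']+v-25)
    print('ring',cv2.boundingRect(cs),q,onz(c,q,.013),onz(c,q,.02))
d=[onz(a,f(x,y,330,213),.026) for x,y in((189,105),(211,188))]
print(d,(d[0]+d[1])/2)
d=[onz(b,f(x,y,342,184),.026) for x,y in((161,112),(243,147))]
print(d,(d[0]+d[1])/2)
# mug rim
print('mug rim L/R top',onz(a,(209,240),.1),onz(a,(242,240),.1),onz(a,(226,226),.1),onz(a,(226,255),.1))
print('jar lid',onz(a,(410,217),.086))
E
```

```text
tip (array([0.52174311, 0.05192041, 0.12399889]), np.float64(0.002746528723264419)) [0.52065071 0.05103824 0.124     ] [0.52297159 0.05263462 0.124     ]
house [0.52579425 0.05225757 0.075     ]
ring (6, 17, 17, 17) (362.702842377261, 238.05770887166238) [ 0.49163274 -0.24265176  0.013     ] [ 0.49065012 -0.24189637  0.02      ]
ring (5, 16, 18, 18) (374.4471544715447, 208.64634146341464) [ 0.49239082 -0.24153201  0.013     ] [ 0.48873689 -0.23603141  0.02      ]
[array([ 0.51337207, -0.23790772,  0.026     ]), array([ 0.47251049, -0.24616938,  0.026     ])] [ 0.49294128 -0.24203855  0.026     ]
[array([ 0.51235813, -0.23852407,  0.026     ]), array([ 0.47218183, -0.24706597,  0.026     ])] [ 0.49226998 -0.24279502  0.026     ]
mug rim L/R top [0.48984827 0.18772156 0.1       ] [0.48646108 0.09745072 0.1       ] [0.52699446 0.14134409 0.1       ] [0.44698197 0.1410921  0.1       ]
jar lid [ 0.53577244 -0.37065227  0.086     ]
```

```bash
cat >> h.py <<'E'
def st():
    s=r.get_state(); print('t',s['time_s'],'tcp',np.round(s['tcp_pos'],4),'rot',np.round(s['eef_rot'],2),'J',np.round(s['joints'],1),'F',np.round(s['contact_force'],1),'M',np.round(s['moment'],2),'w',round(s['gripper_width'],4),round(s['gripper_force'],1)); return s
def go(p,yaw,fro=None):
    s=r.get_state(); from scipy.spatial.transform import Rotation as Ro
    R=Ro.from_euler('xyz',s['eef_rot'],degrees=True).as_matrix()
    d=R.T@(np.array(p)-s['tcp_pos'] if fro is None else np.array(p)-fro)
    print('dp',np.round(d*1000,1),'roll',round(np.radians(s['eef_rot'][2]-yaw),3))
E
python3 -c "
from h import *
go([.45,.3,.24],-30)"
```

```text
dp [341.3 255.3   0.4] roll 0.224
```

send_rows:
  steps:
    - {"dp": [48, 36, 0], "roll": 0.1, "jaw": 100}
    - {"dp": [97, 73, 0], "roll": 0.2, "jaw": 100}
    - {"dp": [146, 109, 0], "roll": 0.22, "jaw": 100}
    - {"dp": [195, 146, 0], "roll": 0.22, "jaw": 100}
    - {"dp": [244, 182, 0], "roll": 0.22, "jaw": 100}
  newtons: 25

```text
time_s: 0.92
tcp_pos: [0.3795, 0.3972, 0.2408]
eef_rot: [-180.0, 0.0, -29.8]
contact_force: [0.6, 1.0, -0.3]
gripper_width: 0.0878
gripper_force: 0.0
```

```bash
python3 -c "
from h import *
st();go([.49,-.05,.24],-30);go([.492,-.242,.12],-30)"
```

```text
t 0.925 tcp [0.3795 0.3972 0.2408] rot [-179.97    0.    -29.76] J [ 66.7   8.7 -15.3   0.  -66.   -6.5] F [ 0.6  1.  -0.3] M [ 0.12 -0.19  0.  ] w 0.0878 0.0
dp [317.9 333.4   0.6] roll 0.004
dp [414.9 499.2 120.5] roll 0.004
```

send_rows:
  steps:
    - {"dp": [40, 42, 0], "roll": 0, "jaw": 100}
    - {"dp": [80, 84, 0], "roll": 0, "jaw": 90}
    - {"dp": [120, 126, 0], "roll": 0, "jaw": 75}
    - {"dp": [160, 168, 0], "roll": 0, "jaw": 75}
    - {"dp": [200, 210, 0], "roll": 0, "jaw": 75}

```text
time_s: 1.55
tcp_pos: [0.4481, 0.1156, 0.241]
eef_rot: [-179.9, -0.0, -29.8]
contact_force: [1.4, 0.1, 0.4]
gripper_width: 0.0657
gripper_force: 0.0
```

send_rows:
  steps:
    - {"dp": [40, 42, 0], "roll": 0, "jaw": 75}
    - {"dp": [80, 84, 0], "roll": 0, "jaw": 75}
    - {"dp": [120, 126, 10], "roll": 0, "jaw": 75}
    - {"dp": [145, 168, 40], "roll": 0, "jaw": 75}
    - {"dp": [170, 210, 70], "roll": 0, "jaw": 75}

```text
time_s: 2.17
tcp_pos: [0.4914, -0.1511, 0.1702]
eef_rot: [-180.0, -0.1, -29.8]
contact_force: [0.6, 0.7, -0.1]
gripper_width: 0.0658
gripper_force: 0.0
```

```bash
python3 -c "
from h import *
st();go([.492,-.242,.08],-30)"
```

```text
t 2.175 tcp [ 0.4914 -0.1511  0.1702] rot [-1.7995e+02 -7.0000e-02 -2.9800e+01] J [  4.8   8.8 -25.2  -0.  -55.9  55.4] F [ 0.6  0.7 -0.1] M [ 0.07 -0.15  0.04] w 0.0658 0.0
dp [45.6 78.6 90.2] roll 0.004
```

send_rows:
  steps:
    - {"dp": [23, 40, 30], "roll": 0, "jaw": 75}
    - {"dp": [46, 78, 60], "roll": 0, "jaw": 75}
    - {"dp": [46, 78, 90], "roll": 0, "jaw": 75}
    - {"dp": [46, 78, 90], "roll": 0, "jaw": 75}

```text
time_s: 2.68
tcp_pos: [0.4905, -0.2402, 0.0785]
eef_rot: [179.9, 0.3, -29.9]
contact_force: [0.4, -0.3, 0.1]
gripper_width: 0.0656
gripper_force: 0.0
```

```bash
python3 - <<'E'
from h import *
st();go([.492,-.242,.02],-30)
a=cap('top');b=cap('side')
def cr(I,u,v,w=33,h=25):return cv2.resize(I[v-h:v+h,u-w:u+w],(396,300),interpolation=cv2.INTER_CUBIC)
cv2.imwrite('pics/c2.png',np.hstack([cr(a['image'],363,238),cr(b['image'],375,209)]))
E
```

```text
t 2.675 tcp [ 0.4905 -0.2402  0.0785] rot [179.9    0.27 -29.88] J [ -5.5  18.  -27.1  -0.  -45.2  65.7] F [ 0.4 -0.3  0.1] M [ 0.06 -0.04  0.  ] w 0.0656 0.0
dp [ 2.5  0.7 58.5] roll 0.002
```

View pics/c2.png

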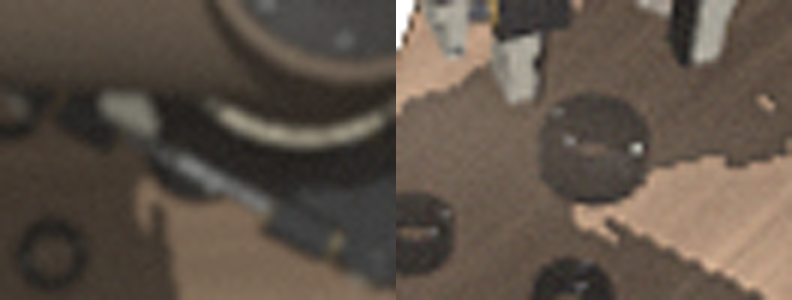

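The side crop shows the two fingertips (about x 517 and 700) straddling the ring at (595,148); I descend and grip.

send_rows:
  steps:
    - {"dp": [2, 1, 30], "roll": 0, "jaw": 75}
    - {"dp": [2, 1, 58], "roll": 0, "jaw": 75}
    - {"dp": [2, 1, 58], "roll": 0, "jaw": 75}
    - {"dp": [2, 1, 58], "roll": 0, "jaw": 45}
    - {"dp": [2, 1, 58], "roll": 0, "jaw": 45}
  newtons: 25

```text
time_s: 3.4
tcp_pos: [0.4949, -0.2417, 0.0243]
eef_rot: [-179.9, -0.2, -29.7]
contact_force: [0.5, 0.1, -0.9]
gripper_width: 0.051
gripper_force: 0.0
```

send_rows:
  steps:
    - {"dp": [0, 0, 0], "roll": 0, "jaw": 45}
    - {"dp": [0, 0, 0], "roll": 0, "jaw": 45}
    - {"dp": [0, 0, 0], "roll": 0, "jaw": 45}

```text
time_s: 3.78
tcp_pos: [0.4947, -0.2418, 0.0241]
eef_rot: [-180.0, -0.1, -29.8]
contact_force: [-1.8, 2.1, 8.4]
gripper_width: 0.0476
gripper_force: 25.0
```

```bash
python3 -c "
from h import *
st()"
```

```text
t 3.775 tcp [ 0.4947 -0.2418  0.0241] rot [-1.7995e+02 -1.3000e-01 -2.9760e+01] J [ -5.7  22.6 -29.6   0.  -37.7  65.9] F [-1.8  2.1  8.4] M [ 0.88  0.35 -0.11] w 0.0476 25.0
```

send_rows:
  steps:
    - {"dp": [0, 0, -25], "roll": 0, "jaw": 40}
    - {"dp": [0, 0, -60], "roll": 0, "jaw": 40}
    - {"dp": [0, 0, -110], "roll": -0.15, "jaw": 40}
    - {"dp": [-10, -25, -160], "roll": -0.3, "jaw": 40}
    - {"dp": [-30, -70, -170], "roll": -0.45, "jaw": 40}
  newtons: 30

```text
time_s: 4.4
tcp_pos: [0.5042, -0.1664, 0.1968]
eef_rot: [180.0, -0.4, -3.8]
contact_force: [1.0, -0.1, -2.0]
gripper_width: 0.0476
gripper_force: 30.0
```

```bash
python3 -c "
from h import *
st();go([.522,.052,.19],80)"
```

```text
t 4.4 tcp [ 0.5042 -0.1664  0.1968] rot [180.    -0.4   -3.84] J [  3.    8.7 -21.4   0.1 -59.5  83.2] F [ 1.  -0.1 -2. ] M [ 0.05 -0.12 -0.01] w 0.0476 30.0
dp [   3.1 -219.1    6.8] roll -1.463
```

send_rows:
  steps:
    - {"dp": [0, -40, 0], "roll": -0.18, "jaw": 40}
    - {"dp": [0, -80, 0], "roll": -0.36, "jaw": 40}
    - {"dp": [0, -120, 0], "roll": -0.54, "jaw": 40}
    - {"dp": [2, -160, 0], "roll": -0.72, "jaw": 40}
    - {"dp": [3, -190, 0], "roll": -0.9, "jaw": 40}

```text
time_s: 5.03
tcp_pos: [0.5185, 0.0247, 0.1931]
eef_rot: [180.0, -0.0, 47.9]
contact_force: [0.8, -0.5, -0.9]
gripper_width: 0.0473
gripper_force: 30.0
```

send_rows:
  steps:
    - {"dp": [-10, -10, 0], "roll": -0.18, "jaw": 40}
    - {"dp": [-20, -18, 0], "roll": -0.36, "jaw": 40}
    - {"dp": [-20, -18, 0], "roll": -0.54, "jaw": 40}
    - {"dp": [-20, -18, 0], "roll": -0.54, "jaw": 40}

```text
time_s: 5.52
tcp_pos: [0.4917, 0.0206, 0.193]
eef_rot: [180.0, -0.0, 78.4]
contact_force: [1.0, 0.6, -0.6]
gripper_width: 0.0473
gripper_force: 30.0
```

```bash
python3 - <<'E'
from h import *
st();go([.522,.052,.19],80)
a=cap('top');b=cap('side')
def cr(I,u,v,w=33,h=50):return cv2.resize(I[v-h:v+h,u-w:u+w],(396,600),interpolation=cv2.INTER_CUBIC)
cv2.imwrite('pics/c3.png',np.hstack([cr(a['image'],262,225),cr(b['image'],286,235)]))
E
```

```text
t 5.525 tcp [0.4917 0.0206 0.193 ] rot [ 1.7997e+02 -3.0000e-02  7.8440e+01] J [ 25.3   5.4 -25.9  -0.  -58.7 143.1] F [ 1.   0.6 -0.6] M [-0.01 -0.17  0.01] w 0.0473 30.0
dp [36.8 23.4  3. ] roll -0.027
```

View pics/c3.png

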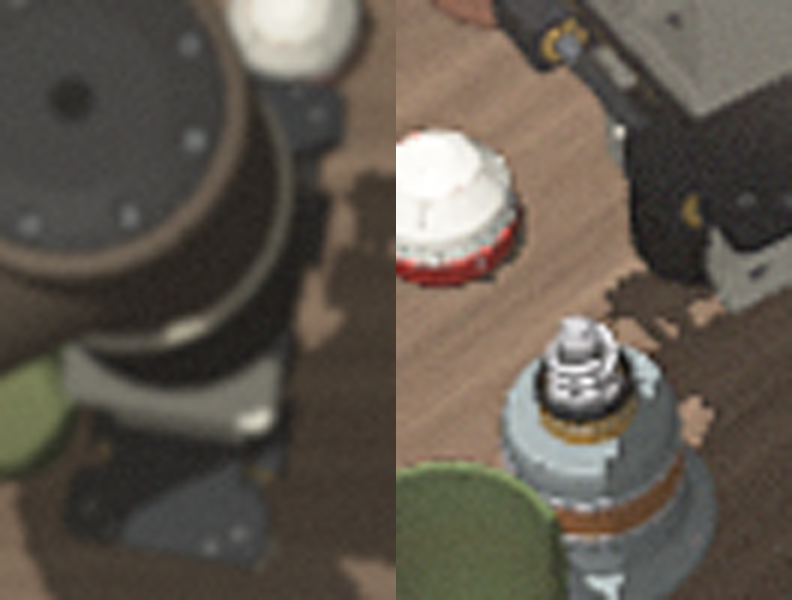

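send_rows:
  steps:
    - {"dp": [20, 12, 10], "roll": -0.14, "jaw": 40}
    - {"dp": [37, 23, 20], "roll": -0.28, "jaw": 40}
    - {"dp": [37, 23, 28], "roll": -0.28, "jaw": 40}
    - {"dp": [37, 23, 28], "roll": -0.28, "jaw": 40}
    - {"dp": [37, 23, 28], "roll": -0.28, "jaw": 40}

```text
time_s: 6.25
tcp_pos: [0.5215, 0.0519, 0.1649]
eef_rot: [180.0, 0.0, 94.4]
contact_force: [1.1, 0.2, -1.0]
gripper_width: 0.0473
gripper_force: 30.0
```

```bash
python3 - <<'E'
from h import *
s=st();go([.522,.052,.165],95)
b=cap('side');I=b['image']
p=s['tcp_pos']-[0,0,.011]
print(proj(b,[p,p+[0,0,.013],p-[0,0,.013],[.522,.052,.124]]))
u,v,w,h=286,235,50,38
cv2.imwrite('pics/c4.png',cv2.resize(I[v-h:v+h,u-w:u+w],(800,608),interpolation=cv2.INTER_CUBIC)[:600])
E
```

```text
t 6.25 tcp [0.5215 0.0519 0.1649] rot [179.99   0.    94.42] J [ 27.1  10.1 -24.4   0.  -55.6 157.3] F [ 1.1  0.2 -1. ] M [-0.07 -0.14  0.01] w 0.0473 30.0
dp [ 0.1  0.5 -0.1] roll -0.01
[[282.15565264 229.60935409]
 [281.63812338 225.629939  ]
 [282.66157926 233.49955358]
 [283.09810991 238.32870838]]
```

View pics/c4.png

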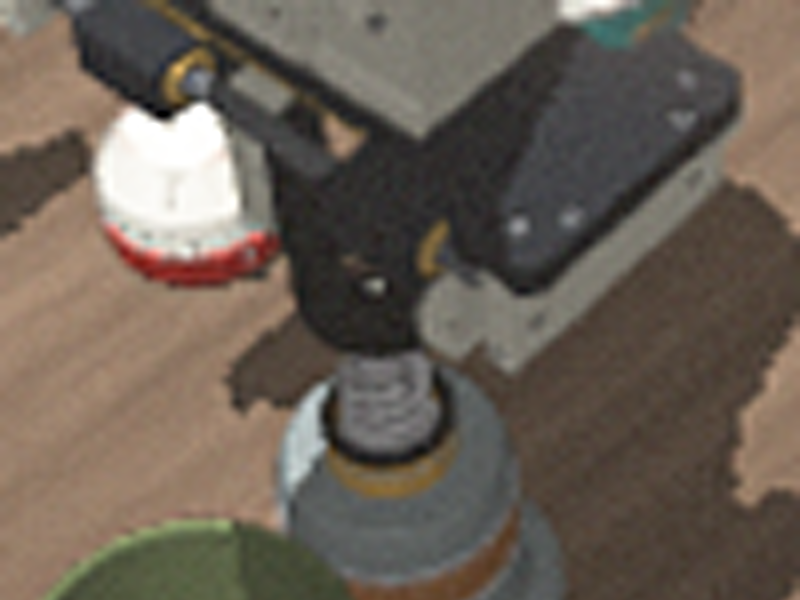

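```bash
python3 - <<'E'
from h import *
s=r.get_state();b=cap('side')
dot=(374.5/8-.5+236,285.5/8-.5+197); a=np.radians(136)
q=onz(b,dot,s['tcp_pos'][2]+.002)
print(dot,q,'centre',q[:2]-.0208*np.array([np.cos(a),np.sin(a)]))
# black silhouette left edge
I=b['image'].max(axis=2)
for v in(230,232,234,236,238):print(v,I[v,266:296])
print(proj(b,[[.522,.052,z] for z in(.09,.1,.11,.12)]))
E
```

```text
(282.3125, 232.1875) [0.50703579 0.06272858 0.16705023] centre [0.52199806 0.04827969]
230 [115 112  83 106 158 146  44  35  35  44  43  42  51  70  72  73  62  49
  39  49  40  42  90 128  95  75  71  63  63  63]
232 [148 147 142 143 153 137  68  31  44  40  47  39  47  36  41  58 123 145
  31  47  47  41  39  66 106 131 129 116  71  86]
234 [152 141 144 141 149 155 132  35  39  33  43  46  45  43  40  43  43  34
  43  36  40  41  88 128 131 128 130 120 122 116]
236 [140 137 146 152 154 137  93  63  38  33  43  45  38  43  43  44  40  45
  43  33  39  54 103 137 133 129 129 115 122 120]
238 [148 154 143  98  88  76  76  85  72  49  35  40  42  43  39  44  41  43
  39  45  44  43  93 140 132 125 108 115 123 126]
[[284.33898815 247.82878966]
 [283.98131824 245.09049261]
 [283.61764123 242.30620559]
 [283.2478045  239.47476018]]
```

send_rows:
  steps:
    - {"dp": [3.2, 0.7, 5], "roll": 0, "jaw": 40}
    - {"dp": [3.2, 0.7, 15], "roll": 0, "jaw": 40}
    - {"dp": [3.2, 0.7, 25], "roll": 0, "jaw": 40}
    - {"dp": [3.2, 0.7, 32], "roll": 0, "jaw": 40}
    - {"dp": [3.2, 0.7, 32], "roll": 0, "jaw": 40}

```text
time_s: 6.98
tcp_pos: [0.5218, 0.0553, 0.1317]
eef_rot: [-179.9, 0.0, 94.5]
contact_force: [-0.1, -1.0, -0.9]
gripper_width: 0.0476
gripper_force: 30.0
```

send_rows:
  steps:
    - {"dp": [0, 0, 2], "roll": 0, "jaw": 40}
    - {"dp": [0, 0, 3], "roll": 0, "jaw": 40}

```text
time_s: 7.22
tcp_pos: [0.5223, 0.0556, 0.1297]
eef_rot: [180.0, -0.0, 94.6]
contact_force: [-0.5, 0.7, -1.3]
gripper_width: 0.048
gripper_force: 30.0
```

send_rows:
  steps:
    - {"dp": [0, 0, 1], "roll": 0, "jaw": 40}
    - {"dp": [0, 0, 2], "roll": 0, "jaw": 40}
    - {"dp": [0, 0, 2], "roll": 0, "jaw": 40}

```text
time_s: 7.6
tcp_pos: [0.5222, 0.0555, 0.1275]
eef_rot: [180.0, -0.0, 94.6]
contact_force: [0.7, -0.2, -1.4]
gripper_width: 0.0474
gripper_force: 30.0
```

send_rows:
  steps:
    - {"dp": [0, 0, 1], "roll": 0, "jaw": 40}
    - {"dp": [0, 0, 2], "roll": 0, "jaw": 40}
    - {"dp": [0, 0, 2], "roll": 0, "jaw": 40}

```text
time_s: 7.98
tcp_pos: [0.5222, 0.0555, 0.1255]
eef_rot: [-180.0, 0.0, 94.6]
contact_force: [-0.2, 0.2, -0.6]
gripper_width: 0.0477
gripper_force: 30.0
```

```bash
python3 - <<'E'
from h import *
s=st();b=cap('side')
I=b['image'].max(axis=2)
u,v,w,h=286,240,50,38
cv2.imwrite('pics/c5.png',cv2.resize(b['image'][v-h:v+h,u-w:u+w],(800,608),interpolation=cv2.INTER_CUBIC)[:600])
E
```

```text
t 7.975 tcp [0.5222 0.0555 0.1255] rot [-180.      0.     94.55] J [ 27.5  12.7 -27.    0.  -50.3 157.1] F [-0.2  0.2 -0.6] M [-0.07 -0.1  -0.05] w 0.0477 30.0
```

View pics/c5.png

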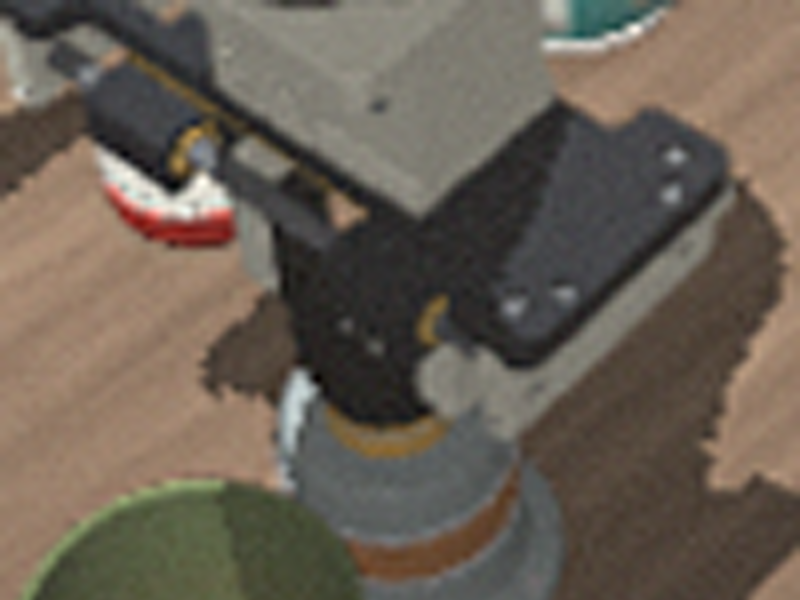

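The ring is over the stud (tip visible in the bore at about (345,325), collar just beneath). No contact yet; continuing gently.

send_rows:
  steps:
    - {"dp": [0, 0, 1], "roll": 0, "jaw": 40}
    - {"dp": [0, 0, 1], "roll": 0, "jaw": 40}

```text
time_s: 8.28
tcp_pos: [0.5224, 0.0555, 0.1249]
eef_rot: [180.0, 0.0, 94.6]
contact_force: [-1.0, 0.3, 3.4]
gripper_width: 0.047
gripper_force: 30.0
```

send_rows:
  steps:
    - {"dp": [0, 0, 1], "roll": 0, "jaw": 40}
    - {"dp": [0, 0, 1], "roll": 0, "jaw": 40}

```text
time_s: 8.52
tcp_pos: [0.5225, 0.0555, 0.1245]
eef_rot: [179.9, 0.0, 94.6]
contact_force: [-3.4, -0.6, 8.6]
gripper_width: 0.0473
gripper_force: 30.0
```

send_rows:
  steps:
    - {"dp": [0, 0, 0.2], "roll": 0.15, "jaw": 40}
    - {"dp": [0, 0, 0.6], "roll": 0.3, "jaw": 40}
    - {"dp": [0, 0, 1.0], "roll": 0.45, "jaw": 40}
    - {"dp": [0, 0, 1.4], "roll": 0.6, "jaw": 40}
    - {"dp": [0, 0, 1.7], "roll": 0.75, "jaw": 40}

```text
time_s: 9.15
tcp_pos: [0.5235, 0.0559, 0.1229]
eef_rot: [179.9, -0.1, 51.3]
contact_force: [1.4, 1.2, 5.0]
gripper_width: 0.047
gripper_force: 30.0
```

```bash
python3 -c "
from h import *
st();go([.522,.0545,.12],0)"
```

```text
t 9.15 tcp [0.5235 0.0559 0.1229] rot [ 1.799e+02 -1.300e-01  5.133e+01] J [ 2.750e+01  1.290e+01 -2.720e+01  1.000e-01 -4.980e+01  1.138e+02] F [1.4 1.2 5. ] M [-0.13 -0.11  0.01] w 0.047 30.0
dp [-2.  -0.3  2.9] roll 0.896
```

send_rows:
  steps:
    - {"dp": [0, 0.8, 0.3], "roll": 0.15, "jaw": 40}
    - {"dp": [0, 1.6, 0.7], "roll": 0.3, "jaw": 40}
    - {"dp": [-0.1, 2.2, 1.1], "roll": 0.45, "jaw": 40}
    - {"dp": [-0.2, 2.8, 1.5], "roll": 0.6, "jaw": 40}
    - {"dp": [-0.3, 3.2, 1.9], "roll": 0.75, "jaw": 40}

```text
time_s: 9.78
tcp_pos: [0.526, 0.0535, 0.121]
eef_rot: [180.0, -0.2, 8.4]
contact_force: [1.8, -2.3, 4.7]
gripper_width: 0.0473
gripper_force: 30.0
```

```bash
python3 -c "
from h import *
st()"
```

```text
t 9.775 tcp [0.526  0.0535 0.121 ] rot [ 1.7999e+02 -1.7000e-01  8.3700e+00] J [ 27.1  13.2 -27.    0.1 -49.6  71.2] F [ 1.8 -2.3  4.7] M [-0.9  -0.73  0.01] w 0.0473 30.0
```

send_rows:
  steps:
    - {"dp": [0, 0.4, 0.4], "roll": 0.15, "jaw": 40}
    - {"dp": [-0.1, 0.9, 0.8], "roll": 0.3, "jaw": 40}
    - {"dp": [-0.3, 1.3, 1.1], "roll": 0.45, "jaw": 40}
    - {"dp": [-0.5, 1.7, 1.5], "roll": 0.6, "jaw": 40}
    - {"dp": [-0.8, 2.0, 1.9], "roll": 0.75, "jaw": 40}

```text
time_s: 10.4
tcp_pos: [0.5252, 0.0512, 0.119]
eef_rot: [-179.9, -0.1, -34.6]
contact_force: [1.4, -1.6, 5.9]
gripper_width: 0.0472
gripper_force: 30.0
```

```bash
python3 - <<'E'
from h import *
st();b=cap('side')
u,v,w,h=286,240,50,38
cv2.imwrite('pics/c6.png',cv2.resize(b['image'][v-h:v+h,u-w:u+w],(800,608),interpolation=cv2.INTER_CUBIC)[:600])
E
```

```text
t 10.4 tcp [0.5252 0.0512 0.119 ] rot [-1.7992e+02 -1.1000e-01 -3.4620e+01] J [ 26.9  13.3 -27.3   0.1 -49.3  28.4] F [ 1.4 -1.6  5.9] M [-1.05 -0.26 -0.03] w 0.0472 30.0
```

View pics/c6.png

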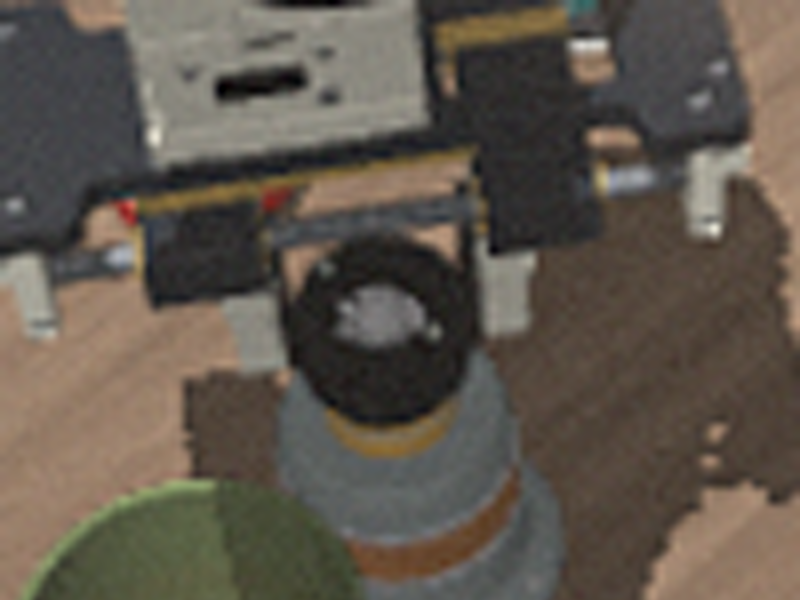

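The ring (centre about (380,320)) sits level round the stud and turns with the gripper. Screwing on.

send_rows:
  steps:
    - {"dp": [0, 0.4, 0.3], "roll": 0.15, "jaw": 40}
    - {"dp": [-0.1, 0.9, 0.7], "roll": 0.3, "jaw": 40}
    - {"dp": [-0.3, 1.3, 1.0], "roll": 0.45, "jaw": 40}
    - {"dp": [-0.5, 1.7, 1.4], "roll": 0.6, "jaw": 40}
    - {"dp": [-0.8, 2.0, 1.8], "roll": 0.75, "jaw": 40}

```text
time_s: 11.08
tcp_pos: [0.5228, 0.0497, 0.117]
eef_rot: [-179.9, -0.0, -77.6]
contact_force: [-1.0, -1.5, 6.9]
gripper_width: 0.0469
gripper_force: 30.0
```

```bash
python3 -c "
from h import *
st()"
```

```text
t 11.075 tcp [0.5228 0.0497 0.117 ] rot [-1.7994e+02 -3.0000e-02 -7.7600e+01] J [ 26.9  13.2 -27.6   0.1 -49.1 -14.5] F [-1.  -1.5  6.9] M [-0.55  0.49  0.02] w 0.0469 30.0
```

send_rows:
  steps:
    - {"dp": [0, 0.3, 0.2], "roll": 0.1, "jaw": 40}
    - {"dp": [0, 0.6, 0.4], "roll": 0.2, "jaw": 40}
    - {"dp": [-0.1, 0.9, 0.6], "roll": 0.3, "jaw": 40}
    - {"dp": [-0.2, 1.1, 0.9], "roll": 0.4, "jaw": 40}

```text
time_s: 11.58
tcp_pos: [0.5214, 0.0498, 0.116]
eef_rot: [-180.0, -0.0, -100.4]
contact_force: [-1.9, -1.6, 6.4]
gripper_width: 0.0475
gripper_force: 30.0
```

```bash
python3 -c "
from h import *
st()"
```

```text
t 11.575 tcp [0.5214 0.0498 0.116 ] rot [-179.96   -0.   -100.43] J [ 27.   13.2 -27.9   0.  -48.9 -37.4] F [-1.9 -1.6  6.4] M [-0.19  0.86  0.03] w 0.0475 30.0
```

send_rows:
  steps:
    - {"dp": [0, 0.3, 0.2], "roll": 0.1, "jaw": 40}
    - {"dp": [0, 0.6, 0.4], "roll": 0.2, "jaw": 40}
    - {"dp": [-0.1, 0.9, 0.6], "roll": 0.3, "jaw": 40}

```text
time_s: 11.95
tcp_pos: [0.5203, 0.0501, 0.1154]
eef_rot: [-180.0, 0.0, -117.6]
contact_force: [-1.6, -0.5, 5.0]
gripper_width: 0.0476
gripper_force: 30.0
```

```bash
python3 -c "
from h import *
st()"
```

```text
t 11.95 tcp [0.5203 0.0501 0.1154] rot [-1.7997e+02  1.0000e-02 -1.1762e+02] J [ 27.   13.2 -28.    0.  -48.8 -54.7] F [-1.6 -0.5  5. ] M [-0.07  0.63  0.04] w 0.0476 30.0
```

send_rows:
  steps:
    - {"dp": [0, 0.3, 0.2], "roll": 0.1, "jaw": 40}
    - {"dp": [0, 0.6, 0.4], "roll": 0.2, "jaw": 40}
    - {"dp": [-0.1, 0.9, 0.7], "roll": 0.3, "jaw": 40}
    - {"dp": [-0.1, 0.9, 0.7], "roll": 0.3, "jaw": 40}

```text
time_s: 12.45
tcp_pos: [0.5202, 0.0508, 0.1148]
eef_rot: [-179.9, 0.1, -134.7]
contact_force: [0.5, -1.7, 5.6]
gripper_width: 0.0473
gripper_force: 30.0
```

```bash
python3 -c "
from h import *
st()"
```

```text
t 12.45 tcp [0.5202 0.0508 0.1148] rot [-1.7994e+02  7.0000e-02 -1.3469e+02] J [ 27.1  13.2 -28.1   0.  -48.6 -71.9] F [ 0.5 -1.7  5.6] M [-0.26 -0.03 -0.02] w 0.0473 30.0
```

send_rows:
  steps:
    - {"dp": [0, 0.3, 0.2], "roll": 0.1, "jaw": 40}
    - {"dp": [0, 0.6, 0.4], "roll": 0.2, "jaw": 40}
    - {"dp": [-0.1, 0.9, 0.7], "roll": 0.3, "jaw": 40}
    - {"dp": [-0.1, 0.9, 0.7], "roll": 0.3, "jaw": 40}

```text
time_s: 12.95
tcp_pos: [0.5199, 0.0517, 0.1143]
eef_rot: [-180.0, 0.1, -151.9]
contact_force: [-0.1, -0.7, 7.4]
gripper_width: 0.0473
gripper_force: 30.0
```

```bash
python3 -c "
from h import *
st()"
```

```text
t 12.95 tcp [0.5199 0.0517 0.1143] rot [-1.7996e+02  1.2000e-01 -1.5187e+02] J [ 27.2  13.2 -28.2   0.  -48.5 -89.1] F [-0.1 -0.7  7.4] M [ 0.04  0.13 -0.06] w 0.0473 30.0
```

send_rows:
  steps:
    - {"dp": [0, 0.3, 0.2], "roll": 0.1, "jaw": 40}
    - {"dp": [0, 0.6, 0.4], "roll": 0.2, "jaw": 40}
    - {"dp": [0, 0.6, 0.4], "roll": 0.2, "jaw": 40}

```text
time_s: 13.32
tcp_pos: [0.5199, 0.0523, 0.1141]
eef_rot: [-180.0, 0.2, -163.3]
contact_force: [0.1, -0.3, 7.0]
gripper_width: 0.0474
gripper_force: 30.0
```

```bash
python3 -c "
from h import *
for i in range(4):
    st();b=cap('side')"
```

```text
t 13.325 tcp [0.5199 0.0523 0.1141] rot [-1.7999e+02  1.5000e-01 -1.6332e+02] J [ 2.730e+01  1.320e+01 -2.820e+01  1.000e-01 -4.850e+01 -1.007e+02] F [ 0.1 -0.3  7. ] M [ 0.06  0.03 -0.04] w 0.0474 30.0
t 13.375 tcp [0.5199 0.0523 0.1141] rot [-1.7999e+02  1.5000e-01 -1.6327e+02] J [ 2.730e+01  1.320e+01 -2.820e+01  1.000e-01 -4.840e+01 -1.006e+02] F [-0.3 -0.2  7.4] M [ 0.06 -0.01 -0.02] w 0.0469 30.0
t 13.425 tcp [0.5199 0.0523 0.1141] rot [-1.7999e+02  1.5000e-01 -1.6325e+02] J [ 2.730e+01  1.320e+01 -2.820e+01  1.000e-01 -4.840e+01 -1.006e+02] F [-0.4  0.5  7.1] M [0.02 0.08 0.02] w 0.0472 30.0
t 13.475 tcp [0.5198 0.0523 0.1141] rot [-1.7999e+02  1.5000e-01 -1.6325e+02] J [ 2.730e+01  1.320e+01 -2.820e+01  1.000e-01 -4.850e+01 -1.006e+02] F [-1.6  0.2  8.1] M [ 0.03  0.03 -0.03] w 0.0476 30.0
```

send_rows:
  steps:
    - {"dp": [0, 0.3, 0.2], "roll": 0.1, "jaw": 40}
    - {"dp": [0, 0.6, 0.4], "roll": 0.2, "jaw": 40}
    - {"dp": [-0.1, 0.8, 0.6], "roll": 0.3, "jaw": 40}
    - {"dp": [-0.1, 0.8, 0.6], "roll": 0.3, "jaw": 40}

```text
time_s: 14.02
tcp_pos: [0.5201, 0.0532, 0.1138]
eef_rot: [180.0, 0.2, 179.5]
contact_force: [-0.6, -0.1, 9.7]
gripper_width: 0.0472
gripper_force: 30.0
```

```bash
cat >> h.py <<'E'
def mz(n=6):
    L=[]
    for i in range(n):
        s=r.get_state();L.append(np.r_[s['contact_force'],s['moment'],s['tcp_pos']*1000]);r.capture('side')
    print('avg F M p',np.round(np.mean(L,0),3))
E
python3 -c "
from h import *
st();mz()"
```

```text
t 14.025 tcp [0.5201 0.0532 0.1138] rot [179.96   0.19 179.51] J [ 2.740e+01  1.320e+01 -2.830e+01  1.000e-01 -4.840e+01 -1.179e+02] F [-0.6 -0.1  9.7] M [-0.02  0.02  0.01] w 0.0472 30.0
avg F M p [-4.59000e-01 -4.16000e-01  9.51700e+00  2.00000e-02  1.80000e-02
  4.00000e-03  5.20068e+02  5.31570e+01  1.13793e+02]
```

send_rows:
  steps:
    - {"dp": [0, 0, -0.6], "roll": 0, "jaw": 40}
    - {"dp": [0, 0, -1.2], "roll": 0, "jaw": 40}
    - {"dp": [0, 0, -1.2], "roll": 0, "jaw": 40}

```text
time_s: 14.7
tcp_pos: [0.5198, 0.0532, 0.1143]
eef_rot: [180.0, 0.1, 179.6]
contact_force: [2.7, 0.3, 4.4]
gripper_width: 0.0475
gripper_force: 30.0
```

```bash
python3 -c "
from h import *
st();mz()"
```

```text
t 14.7 tcp [0.5198 0.0532 0.1143] rot [1.7996e+02 1.5000e-01 1.7956e+02] J [  27.4   13.2  -28.2    0.   -48.5 -117.9] F [2.7 0.3 4.4] M [ 0.1  -1.19  0.02] w 0.0475 30.0
avg F M p [ 2.96900e+00  1.55000e-01  5.41300e+00  1.36000e-01 -1.28100e+00
  2.80000e-02  5.19748e+02  5.31320e+01  1.14252e+02]
```

send_rows:
  steps:
    - {"dp": [0, 0.3, 0], "roll": 0.1, "jaw": 40}
    - {"dp": [0, 0.6, 0], "roll": 0.2, "jaw": 40}
    - {"dp": [-0.1, 0.8, 0], "roll": 0.3, "jaw": 40}
    - {"dp": [-0.1, 0.8, 0], "roll": 0.3, "jaw": 40}

```text
time_s: 15.5
tcp_pos: [0.5189, 0.0538, 0.1138]
eef_rot: [180.0, 0.0, 162.3]
contact_force: [0.7, 0.7, 6.5]
gripper_width: 0.0472
gripper_force: 30.0
```

```bash
python3 -c "
from h import *
st();mz()"
```

```text
t 15.5 tcp [0.5189 0.0538 0.1138] rot [1.7997e+02 3.0000e-02 1.6228e+02] J [  27.5   13.2  -28.2    0.   -48.5 -135.2] F [0.7 0.7 6.5] M [ 0.44 -0.32  0.02] w 0.0472 30.0
avg F M p [ 3.59000e-01  1.00900e+00  6.29900e+00  4.80000e-01 -3.26000e-01
 -7.00000e-03  5.18907e+02  5.37970e+01  1.13862e+02]
```

send_rows:
  steps:
    - {"dp": [0, 0.3, 0], "roll": 0.1, "jaw": 40}
    - {"dp": [0, 0.6, 0], "roll": 0.2, "jaw": 40}
    - {"dp": [-0.1, 0.8, 0], "roll": 0.3, "jaw": 40}
    - {"dp": [-0.1, 0.8, 0], "roll": 0.3, "jaw": 40}

```text
time_s: 16.3
tcp_pos: [0.519, 0.0551, 0.1135]
eef_rot: [179.9, -0.0, 145.1]
contact_force: [0.2, 4.6, 2.9]
gripper_width: 0.0478
gripper_force: 30.0
```

```bash
python3 - <<'E'
from h import *
st();mz()
b=cap('side')
u,v,w,h=286,240,33,25
cv2.imwrite('pics/c7.png',cv2.resize(b['image'][v-h:v+h,u-w:u+w],(792,600),interpolation=cv2.INTER_CUBIC))
E
```

```text
t 16.3 tcp [0.519  0.0551 0.1135] rot [ 1.7994e+02 -3.0000e-02  1.4510e+02] J [ 2.760e+01  1.320e+01 -2.820e+01 -1.000e-01 -4.850e+01 -1.524e+02] F [0.2 4.6 2.9] M [ 1.88 -0.02  0.14] w 0.0478 30.0
avg F M p [-3.12000e-01  5.69900e+00  3.22900e+00  2.07600e+00 -0.00000e+00
  9.00000e-02  5.18994e+02  5.50470e+01  1.13483e+02]
```

View pics/c7.png

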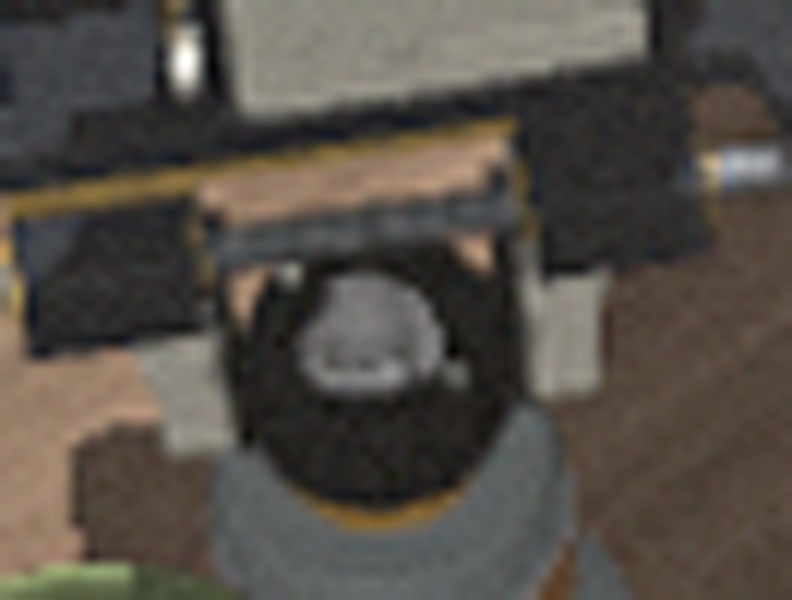

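Ring on the collar (gold rim just visible at its lower edge, about (380,520)); torque has begun to rise. Slow, small turns now.

send_rows:
  steps:
    - {"dp": [0.3, 0.5, 0], "roll": 0.05, "jaw": 40}
    - {"dp": [0.5, 1.0, 0], "roll": 0.1, "jaw": 40}
    - {"dp": [0.5, 1.2, 0], "roll": 0.15, "jaw": 40}
    - {"dp": [0.5, 1.2, 0], "roll": 0.15, "jaw": 40}

```text
time_s: 17.15
tcp_pos: [0.5194, 0.056, 0.1134]
eef_rot: [180.0, -0.0, 136.6]
contact_force: [1.5, 3.9, 0.1]
gripper_width: 0.0478
gripper_force: 30.0
```

```bash
python3 -c "
from h import *
st();mz()"
```

```text
t 17.15 tcp [0.5194 0.056  0.1134] rot [ 1.7997e+02 -1.0000e-02  1.3663e+02] J [  27.7   13.3  -28.1   -0.   -48.5 -161. ] F [1.5 3.9 0.1] M [ 1.59 -0.73  0.26] w 0.0478 30.0
avg F M p [ 1.40100e+00  4.96500e+00  8.50000e-02  1.81900e+00 -7.99000e-01
  2.23000e-01  5.19400e+02  5.59430e+01  1.13384e+02]
```

send_rows:
  steps:
    - {"dp": [0, 0, 0], "roll": 0, "jaw": 58}
    - {"dp": [0, 0, 0], "roll": 0, "jaw": 70}
    - {"dp": [0, 0, 0], "roll": 0, "jaw": 75}
    - {"dp": [0, 0, 0], "roll": 0, "jaw": 75}

```text
time_s: 17.95
tcp_pos: [0.5189, 0.0552, 0.1134]
eef_rot: [-180.0, -0.0, 136.5]
contact_force: [0.3, 0.3, 0.1]
gripper_width: 0.0653
gripper_force: 0.0
```

```bash
python3 - <<'E'
from h import *
st()
b=cap('side')
u,v,w,h=286,240,33,25
cv2.imwrite('pics/c8.png',cv2.resize(b['image'][v-h:v+h,u-w:u+w],(792,600),interpolation=cv2.INTER_CUBIC))
E
```

```text
t 17.95 tcp [0.5189 0.0552 0.1134] rot [-1.7996e+02 -1.0000e-02  1.3655e+02] J [  27.6   13.3  -28.2    0.   -48.6 -161.1] F [0.3 0.3 0.1] M [-0.03 -0.15 -0.02] w 0.0653 0.0
```

View pics/c8.png

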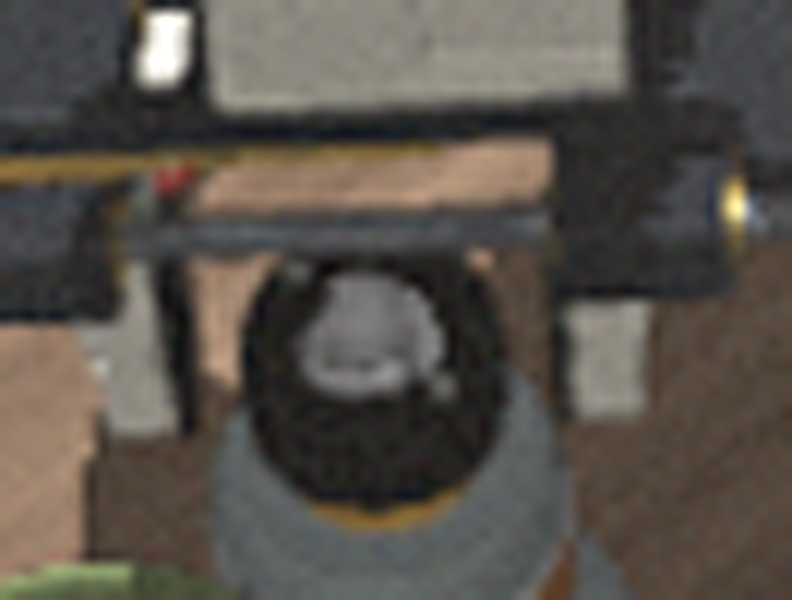

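The ring has been released, sits level on the collar, and turned with the gripper. The reaction torque was about 0.2 N m with no net axial push from the arm. Retreating.

send_rows:
  steps:
    - {"dp": [0, 0, -10], "roll": 0, "jaw": 75}
    - {"dp": [0, 0, -40], "roll": 0, "jaw": 75}
    - {"dp": [0, 0, -90], "roll": 0, "jaw": 75}
    - {"dp": [0, 0, -120], "roll": 0, "jaw": 75}
    - {"dp": [0, 0, -120], "roll": 0, "jaw": 75}

```text
time_s: 18.62
tcp_pos: [0.5206, 0.056, 0.2371]
eef_rot: [179.7, 0.1, 136.6]
contact_force: [0.5, -0.1, -0.5]
gripper_width: 0.0659
gripper_force: 0.0
```

```bash
python3 -c "
from h import *
st();print(r.close_job())"
```

```text
t 18.625 tcp [0.5206 0.056  0.2371] rot [1.7969e+02 1.5000e-01 1.3658e+02] J [  27.7    6.2  -18.8    0.   -64.7 -161.1] F [ 0.5 -0.1 -0.5] M [-0.01 -0.16 -0.07] w 0.0659 0.0
the job is handed in; nothing more can be done
None
```

I screwed the ring onto the stud until it was snug on the spring collar, let go and handed the job in at about 18.6 s; no verdict came back, and I estimate 11–18 N on the collar from the final turning torque (about 0.22 N m) and the ring's height, not from a direct reading.

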